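# Dock the jar caddy

### The job

Roll the small white jar caddy across the worktop by its push bar until all four swivel castors trail straight behind, still clear of the grey dock, then steer it squarely between the rails with its push bar at the back. Ease it in against the sprung buffer until the red hook has dropped behind the caddy's striker rod and holds it, then let go. The end stop has been clamped somewhere along its slot, so feel for it and never press the dock with more than 20 N; keep the caddy on its wheels with both jars standing in it, and leave the bottles, beaker and tamper where they are.

Things in the scene. Friction and masses are not known exactly. Their poses are not given: they have to be found in the camera images.
- caddy: white tray on four swivel castors, 150 x 120 mm, 0.7 to 0.9 kg with its load. Origin on the worktop under the tray's centre; +x is its forward direction, +z up. Tray floor top at z 38 mm, walls to z 64 mm, front face at x +75 mm. Push bar at the rear, striker rod at the front. Castor pivots at x +-46, y +-35 mm.
- push_bar (a point): middle of the black push bar at the caddy's rear: round, 12 mm thick, 90 mm long across the caddy (along its y), axis at x -100, z 108 mm in the caddy's frame, on two steel legs at its ends; free to grip from above with one finger before and one behind it. Axes as the caddy's.
- striker: steel striker rod, 6 mm thick, 36 mm long across the caddy's nose, fixed to the caddy; origin at its middle, which is x +93, z +66 mm in the caddy's frame, axes as the caddy's.
- castor_fl (a joint): swivel angle (rad) of the front left castor in the caddy's frame, anticlockwise from above: 0 = its wheel trails straight behind the pivot for forward travel, +-pi = ahead of it; whole turns count as 0. The wheel (24 mm across) touches the worktop 11 mm from the pivot and swings round by itself within about 50 mm of straight rolling.
- castor_fr (a joint): swivel angle (rad) of the front right castor in the caddy's frame, anticlockwise from above: 0 = its wheel trails straight behind the pivot for forward travel, +-pi = ahead of it; whole turns count as 0. The wheel (24 mm across) touches the worktop 11 mm from the pivot and swings round by itself within about 50 mm of straight rolling.
- castor_rl (a joint): swivel angle (rad) of the rear left castor in the caddy's frame, anticlockwise from above: 0 = its wheel trails straight behind the pivot for forward travel, +-pi = ahead of it; whole turns count as 0. The wheel (24 mm across) touches the worktop 11 mm from the pivot and swings round by itself within about 50 mm of straight rolling.
- castor_rr (a joint): swivel angle (rad) of the rear right castor in the caddy's frame, anticlockwise from above: 0 = its wheel trails straight behind the pivot for forward travel, +-pi = ahead of it; whole turns count as 0. The wheel (24 mm across) touches the worktop 11 mm from the pivot and swings round by itself within about 50 mm of straight rolling.
- dock: grey dock fixed to the worktop, origin on the worktop in the middle of its mouth, +x leads straight in, +z up. Two rails with yellow tops, 50 mm high, x 0 to 200 mm, inner faces at y +-64 mm (4 mm play each side of the caddy), flared lips out to x -45 mm. Behind them an end stop: dark carriage with black buffer pad and red hook. Latched, the caddy's origin is at x 68 to 132 mm.
- end_stop (a point): fixed point x 170, z 45 mm in the dock: the MIDDLE of the range where the black buffer pad's face may be; the carriage with pad and hook is clamped up to 30 mm nearer or farther, unknown. Pad spring: 0.5 N at first touch, then 0.9 N per mm, solid after 10 mm (9.5 N). The hook rides over the striker by itself (1 to 3 N) and drops behind it at 5 mm; pressing to 9 to 12 N makes sure.
- jar_rear: white ointment jar with screw lid, 58 mm across, 40 mm high, standing loose in the rear half of the tray; origin under its centre.
- jar_front: white ointment jar with screw lid, 60 mm across, 42 mm high, standing loose in the front half of the tray; origin under its centre.
- brown_bottle: brown glass bottle, 54 mm across, 120 mm high, bystander; origin under its centre.
- small_bottle: small brown glass bottle, 44 mm across, 100 mm high, bystander; origin under its centre.
- tamper: white tamper, 40 mm across, 97 mm high, bystander; origin under its centre.
- beaker: clear beaker, 67 mm across, 92 mm high, bystander; origin under its centre.
Not all that is in view belongs to the job. What is shaped like the jar_rear but pink or yellow is not meant.

How it is judged (in metres and radians):
On the way, in this order (a step that is already met when the one before it is completed fails the run):
1. all four castors trail straight (within 0.3 rad) while the caddy is still outside the dock (its origin more than 120 mm before the mouth) (x of caddy in the frame of dock below -0.12 m and (value of joint castor_fl between -6.58319 and -5.98319 rad or value of joint castor_fl between -0.3 and 0.3 rad or value of joint castor_fl between 5.98319 and 6.58319 rad) and (value of joint castor_fr between -6.58319 and -5.98319 rad or value of joint castor_fr between -0.3 and 0.3 rad or value of joint castor_fr between 5.98319 and 6.58319 rad) and (value of joint castor_rl between -6.58319 and -5.98319 rad or value of joint castor_rl between -0.3 and 0.3 rad or value of joint castor_rl between 5.98319 and 6.58319 rad) and (value of joint castor_rr between -6.58319 and -5.98319 rad or value of joint castor_rr between -0.3 and 0.3 rad or value of joint castor_rr between 5.98319 and 6.58319 rad)), for 0.1 s.
2. the caddy is squarely between the rails (origin past the mouth, within 8 mm of the centre line and 0.08 rad), push bar at the back (x of caddy in the frame of dock above 0.02 m and y of caddy in the frame of dock between -0.008 and 0.008 m and angle between the x axis of caddy and the x axis of dock, either way round below 0.08 rad and x of striker in the frame of dock above 0.1 m), for 0.1 s.
At the end, for the whole second after the job is handed in: The caddy stands at rest on its wheels between the rails (within 8 mm of the centre line and 0.08 rad, origin 65 to 135 mm inside the mouth), with the hook holding the striker against the buffer's spring (more than 2 N between striker and dock), both jars upright in the tray (x of caddy in the frame of dock between 0.065 and 0.135 m and y of caddy in the frame of dock between -0.008 and 0.008 m and angle between the x axis of caddy and the x axis of dock, either way round below 0.08 rad and x of striker in the frame of dock above 0.15 m and contact force between striker and dock above 2 N and linear speed of caddy below 0.01 m/s and height (world z) of caddy below 0.006 m and angle between caddy's own z axis and vertical below 0.06 rad and angle between each of jar_rear, jar_front's own z axis and vertical below 0.3 rad and x of jar_rear in the frame of caddy between -0.07 and 0.07 m and y of jar_rear in the frame of caddy between -0.055 and 0.055 m and z of jar_rear in the frame of caddy between 0.03 and 0.05 m and x of jar_front in the frame of caddy between -0.07 and 0.07 m and y of jar_front in the frame of caddy between -0.055 and 0.055 m and z of jar_front in the frame of caddy between 0.03 and 0.05 m); the robot touches nothing.
It fails at once if the dock is pressed with more than 20 N (contact force between caddy and dock above 20 N).
It fails at once if the caddy is lifted off its wheels or tipped (origin more than 12 mm up, or 0.15 rad) (height (world z) of caddy above 0.012 m or angle between caddy's own z axis and vertical above 0.15 rad).
It fails at once if a jar tips over or leaves the tray (angle between any of jar_rear, jar_front's own z axis and vertical above 0.5 rad or height (world z) of any of jar_rear, jar_front below 0.02 m).
It fails at once if a bottle, the beaker or the tamper is shifted more than 20 mm or knocked over (distance of any of brown_bottle, small_bottle, tamper, beaker from where it was at the start of the episode above 0.02 m or angle between any of brown_bottle, small_bottle, tamper, beaker's own z axis and vertical above 0.4 rad).
It also fails if it takes over 58 s, if anything falls off the work surface, if the arm or the gripper's body presses on something with over 40 N, if the wrist force passes 120 N, or if a joint passes its speed limit or range.

### The arm

A 7-joint arm with a two-finger parallel gripper is mounted at the origin on a cart in front of the work surface, level with it; the furniture and walls round the work are solid. World frame = base frame: x ahead of the robot, y to its left, z up, the work surface at z = 0. Lengths are in mm, angles in rad, forces in N, time in s.
With the tool pointing down it reaches from about 400 to 900 mm from the base axis. Payload 5.5 kg.
Tool frame: the origin (TCP) lies on the centre line of the jaws, within the pads' length; the fingertips stand 8 mm ahead of it and the grasp point (between the pads) lies 11 mm behind it (bot.nose_length is the distance from the TCP to the fingertips, in mm); x points along the fingers, y is the direction in which the jaws open and shut, and the axes are right-handed (so a half turn about x gives the same grasp; the last joint's range is limited). The gripper opens to 85 mm and grips with 20 to 120 N. Pads are 22 mm wide; open, the fingers measure 114 mm over their backs; the gripper's body (76 mm by 85 mm) begins 54 mm behind the grasp point. The pads swing forward as they close: fully open they stand 13 mm farther back than shut.
Start: joints at [-0.86, 0.501, -0.427, 1.55, 0.221, 1.138, -0.21], TCP at [281.404, 585.928, 239.31] pointing down, gripper open.
Joint ranges: [-2.88, 2.88], [-0.31, 2.03], [-1.54, 1.56], [0.2, 2.42], [-1.41, 4.55], [0.19, 2.02], [-2.57, 2.57]. Speed limits (rad/s): [2.57, 2.57, 3.14, 3.14, 3.14, 3.14, 3.14].

### API

Orientations are given as a rotation vector (axis times angle).
In Python, from bench import bot gives the robot as it stands. Calls block until the motion is done:
- bot.reach(position, orientation): joint-space move of the TCP to a pose.
- bot.line_to(position, feed=150, rot=None): straight line of the TCP; rot=None keeps the orientation; feed is the mean speed in mm/s.
- bot.set_joints(angles): joint-space move.
- bot.command_gripper(opening, grasp_force=None): opening from 0.0 (shut) to 1.0 (fully open); grasp_force is the grip in N (None keeps the last); returns when the fingers have stopped.
- bot.wait(seconds).
- bot.ik(position, orientation): joint angles nearest the present ones, or None.
- bot.get_state(): the state.
- bot.read_camera(name): name is "scene" or "top" or "wrist"; returns the picture (420x560x3 uint8, blue, green, red); there is no depth.
- bot.get_calibration(name): a dict with "vfov" (degrees; the focal length in pixels is half the picture's height over the tangent of half this angle, whatever the lens; pixels are square), "cx", "cy" (the principal point, pixels), "extrinsics" (4x4, takes a point from camera to world coordinates); the wrist camera has in their place "T_tool_cam" (4x4, takes a point from camera to tool coordinates, whose origin is the TCP and whose axes are the tool frame's). Camera axes: x right, y down, z forward; pixel columns grow to the right and rows downward; lengths in mm; the calibration is good to about 2 mm. A picture is of the moment at which its call begins: read the wrist's pose just before it. get_calibration takes no time and is no camera call.
A pose or a line that the arm cannot do raises bot.MotionError and nothing moves.
- bot.sign_off(): hands the job in, once; it reports no verdict.
The state is a dict: "clock": time; "qpos": joint angles; "joint_vel": joint speeds; "effort": joint torques, N m; "position": TCP position; "tcp_rot": TCP orientation; "wrist_force": force on the tool from outside, world axes, zero at the start; "torque": the same for the moment, N m; "grip_width": opening from 0.0 (shut) to 1.0 (fully open).
Only numpy, scipy, OpenCV 4.12 (cv2) and the standard library are available. Lean on these libraries where they do the work, as an engineer would, in place of code of your own. Each camera call takes 0.05 s, during which the arm holds its last target.

## Working session

There is one attempt and no reset: what is moved stays moved. The work goes in short steps, each a Python script; the robot and the scene stay as the last script left them, time stands still between calls to the robot, and variables do not carry over. Pictures are saved under pics/ and viewed, and the job is handed in when it is done.

```bash
ls; mkdir -p pics; python3 - <<'E'
from bench import bot
import cv2
for n in ("scene","top","wrist"):
    s=bot.get_state()
    im=bot.read_camera(n); cv2.imwrite(f"pics/{n}0.png",im)
    print(n,bot.get_calibration(n))
print(s)
E
```

```text
pics
scene {'vfov': 49.8862090931686, 'cx': 274.4780360965474, 'cy': 209.91650946126512, 'extrinsics': array([[ 6.72635221e-01, -5.34125126e-01,  5.12125189e-01,
        -3.81521893e+01],
       [-7.39819628e-01, -4.99563832e-01,  4.50669386e-01,
        -5.26449475e+02],
       [ 1.51253791e-02, -6.82016369e-01, -7.31180481e-01,
         9.26766777e+02],
       [ 0.00000000e+00,  0.00000000e+00,  0.00000000e+00,
         1.00000000e+00]])}
top {'vfov': 54.84466799398638, 'cx': 276.5896370024924, 'cy': 199.48066443703703, 'extrinsics': array([[-2.10355520e-03, -9.97421740e-01,  7.17317778e-02,
         4.71701596e+02],
       [-9.99991995e-01,  2.34228626e-03,  3.24415320e-03,
        -3.75625393e+01],
       [-3.40380528e-03, -7.17243793e-02, -9.97418682e-01,
         1.38452665e+03],
       [ 0.00000000e+00,  0.00000000e+00,  0.00000000e+00,
         1.00000000e+00]])}
wrist {'vfov': 58.39192735011779, 'cx': 273.1298715087154, 'cy': 213.91236065505953, 'T_tool_cam': array([[-1.94761589e-03, -3.23819162e-01,  9.46116989e-01,
        -1.34770207e+02],
       [ 9.99996722e-01,  9.4198
[... 221 characters left out ...]
])}
{'clock': 0.1, 'qpos': array([-0.85982303,  0.50175011, -0.42682847,  1.55131104,  0.22080246,
        1.1382827 , -0.21027545]), 'joint_vel': array([-6.69106007e-04, -3.55177336e-03,  1.27100060e-03, -2.56099037e-03,
       -1.61551189e-03, -2.27240077e-03, -4.63129788e-05]), 'effort': array([-1.16974584e-02, -5.70810342e+01, -5.83904073e+00, -2.81747675e+01,
        1.04499055e-02,  5.52696321e-03, -7.54363356e-06]), 'position': array([281.19428193, 585.37944406, 238.38170903]), 'tcp_rot': array([ 0.34980841,  1.54258565, -0.35239681]), 'wrist_force': array([-0.15794016,  0.06953849,  0.5645045 ]), 'torque': array([-0.03404885, -0.06745493, -0.02255884]), 'grip_width': 1.0038337590812}
```

View pics/top0.png

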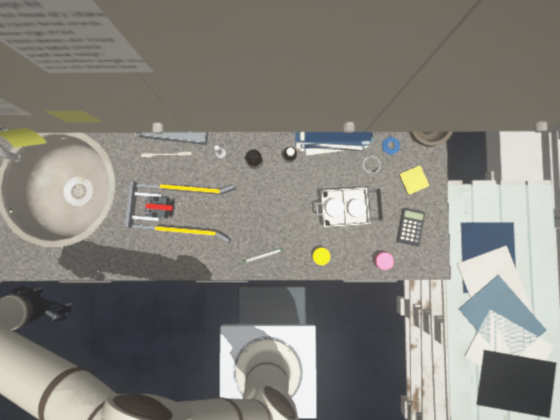

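View pics/scene0.png

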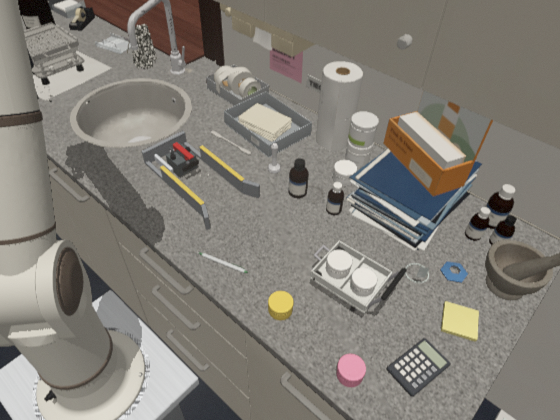

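View pics/wrist0.png

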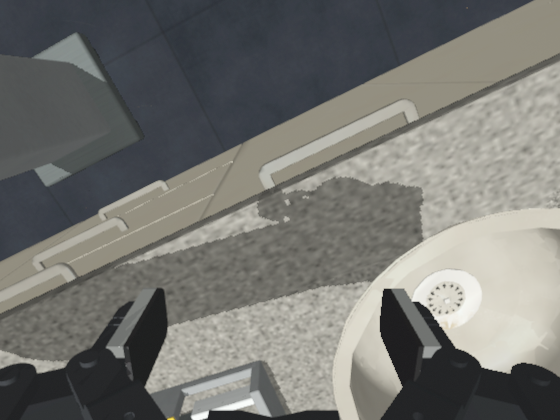

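```bash
python3 - <<'E'
import cv2
t=cv2.imread("pics/top0.png")
cv2.imwrite("pics/c1.png",cv2.resize(t[165:250,290:410],None,fx=6.5,fy=6.5,interpolation=cv2.INTER_CUBIC))
cv2.imwrite("pics/c2.png",cv2.resize(t[165:255,115:245],None,fx=6,fy=6,interpolation=cv2.INTER_CUBIC))
s=cv2.imread("pics/scene0.png")
cv2.imwrite("pics/c3.png",cv2.resize(s[225:325,290:420],None,fx=6,fy=6,interpolation=cv2.INTER_CUBIC))
E
```

```text
(no output)
```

View pics/c1.png

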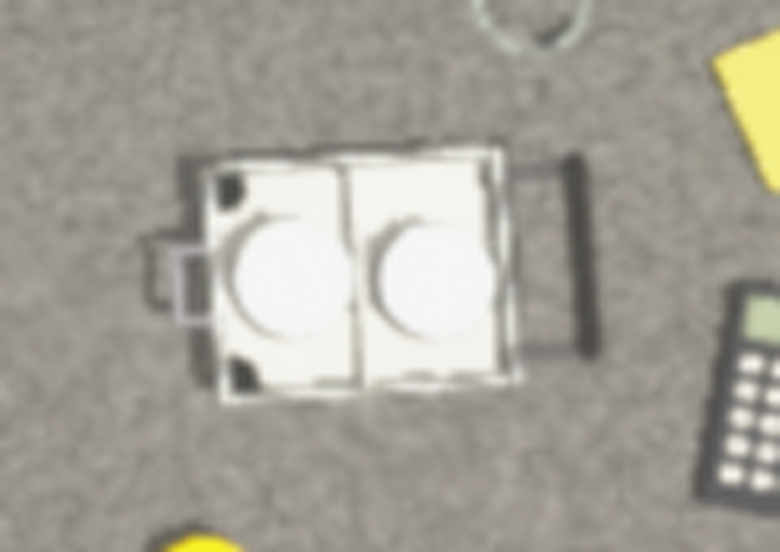

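View pics/c2.png

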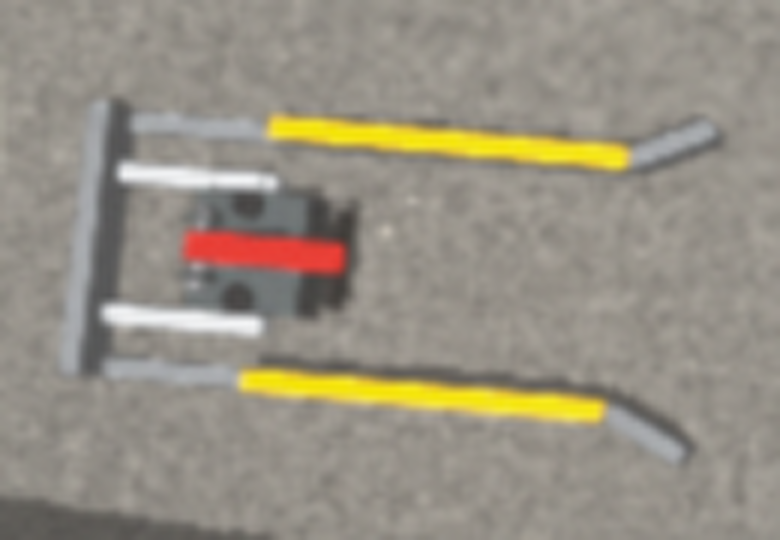

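View pics/c3.png

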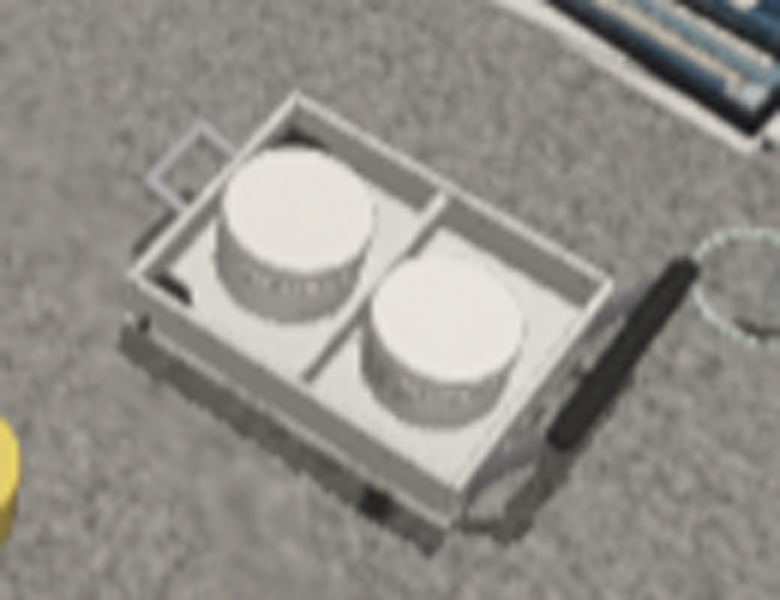

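```bash
cat > h.py <<'E'
import numpy as np
from bench import bot
def ray(cam,uv,z):
    c=bot.get_calibration(cam); f=210/np.tan(np.radians(c['vfov']/2)); T=c['extrinsics']
    d=T[:3,:3]@np.array([(uv[0]-c['cx'])/f,(uv[1]-c['cy'])/f,1]); o=T[:3,3]
    return o+d*(z-o[2])/d[2]
def proj(cam,p):
    c=bot.get_calibration(cam); f=210/np.tan(np.radians(c['vfov']/2)); T=c['extrinsics']
    q=T[:3,:3].T@(np.asarray(p,float)-T[:3,3]); return c['cx']+f*q[0]/q[2],c['cy']+f*q[1]/q[2]
E
python3 - <<'E'
from h import *
np.set_printoptions(precision=1,suppress=True)
C=lambda x,y:(290+x/6.5-.42,165+y/6.5-.42)
D=lambda x,y:(115+x/6-.42,165+y/6-.42)
cor=[ray("top",C(*p),64) for p in[(208,165),(500,147),(521,380),(222,403)]]
for c in cor: print("corner",c)
print("ctr",np.mean(cor,0), [np.linalg.norm(cor[i]-cor[i-1]) for i in range(4)])
fx=(cor[0]+cor[3]-cor[1]-cor[2]); print("yaw",np.arctan2(fx[1],fx[0]))
b=[ray("top",C(*p),108) for p in[(575,155),(590,355)]]; print("bar",b,np.mean(b,0)); d=b[0]-b[1]; print("yaw bar",np.arctan2(d[1],d[0])+np.pi/2)
s=[ray("top",C(*p),66) for p in[(180,247),(184,323)]]; print("striker",s,np.mean(s,0))
r=[ray("top",D(*p),50) for p in[(630,157),(605,410),(240,380),(270,127)]]
for c in r: print("rail",c)
m=(r[0]+r[1])/2; e=(r[2]+r[3])/2; print("mouth",m,"far",e,"L",np.linalg.norm(e-m),"yaw",np.arctan2((e-m)[1],(e-m)[0]))
for i,j in((0,3),(1,2)):
    v=r[j]-r[i]; print(np.arctan2(v[1],v[0]),np.linalg.norm(v))
print("sep",np.linalg.norm(r[0]-r[1]))
print("pad", ray("top",D(352,255),45))
E
```

```text
corner [ 597.6 -180.7   64. ]
corner [ 606.3 -327.9   64. ]
corner [ 489.1 -336.3   64. ]
corner [ 477.9 -186.5   64. ]
ctr [ 542.7 -257.8   64. ] [np.float64(119.81496348679052), np.float64(147.4519621433055), np.float64(117.55306020386112), np.float64(150.20205710415715)]
yaw 1.6377940856797668
bar [array([ 597.8, -354.6,  108. ]), array([ 500.5, -359.9,  108. ])] [ 549.2 -357.3  108. ]
yaw bar 1.6252646638346662
striker [array([ 556.1, -166. ,   66. ]), array([ 517.9, -167.7,   66. ])] [ 537.  -166.8   66. ]
rail [597.1 155.6  50. ]
rail [457.9 168.2  50. ]
rail [474.8 368.7  50. ]
rail [614.3 354.8  50. ]
mouth [527.5 161.9  50. ] far [544.5 361.8  50. ] L 200.61796797376329 yaw 1.4860588628821714
1.4850030318279983 199.99158333985076
1.4871081201052458 201.244574860059
sep 139.75231409963425
pad [543.6 309.6  45. ]
```

```bash
cat >> h.py <<'E'
import cv2
from scipy.spatial.transform import Rotation as R
np.set_printoptions(precision=2,suppress=True)
def ori(psi): return (R.from_euler('z',psi)*R.from_euler('y',np.pi/2)).as_rotvec()
def wshot(name):
    s=bot.get_state(); im=bot.read_camera("wrist"); cv2.imwrite(f"pics/{name}.png",im)
    T=np.eye(4); T[:3,:3]=R.from_rotvec(s['tcp_rot']).as_matrix(); T[:3,3]=s['position']
    T=T@bot.get_calibration("wrist")['T_tool_cam']; np.save(f"pics/{name}.npy",T); print(s['clock'],s['position'],s['tcp_rot'],s['wrist_force'])
def wray(name,uv,z):
    T=np.load(f"pics/{name}.npy"); c=bot.get_calibration("wrist"); f=210/np.tan(np.radians(c['vfov']/2))
    d=T[:3,:3]@np.array([(uv[0]-c['cx'])/f,(uv[1]-c['cy'])/f,1]); o=T[:3,3]
    return o+d*(z-o[2])/d[2]
E
python3 - <<'E'
from h import *
bot.reach([500,220,300],ori(-0.085)); wshot("w1")
bot.reach([520,-270,280],ori(0.06)); wshot("w2")
E
```

```text
1.7333 [499.51 221.28 299.97] [ 0.07  1.57 -0.07] [-0.46 -0.15 -0.71]
3.5667 [ 520.84 -268.27  280.05] [-0.05  1.57  0.05] [0.3  0.05 0.92]
```

View pics/w1.png

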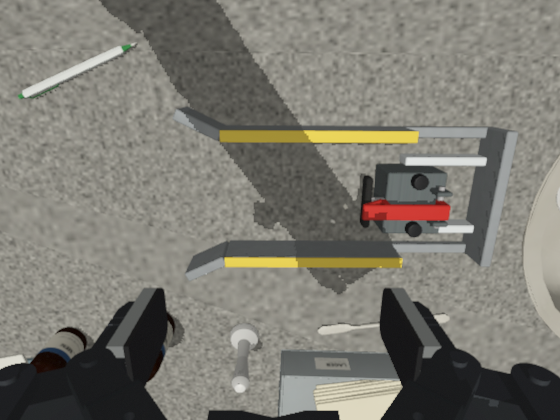

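View pics/w2.png

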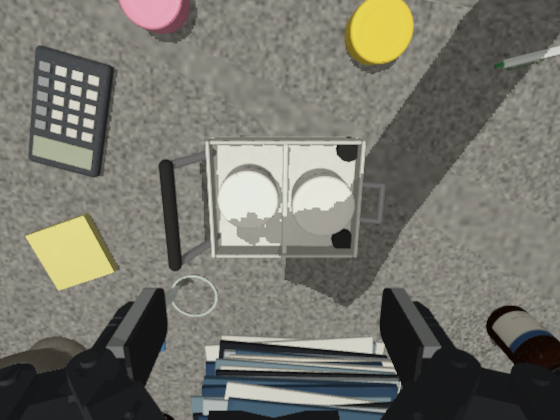

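```bash
python3 - <<'E'
import cv2
t=cv2.imread("pics/w1.png")
cv2.imwrite("pics/d1.png",cv2.resize(t[100:290,170:300],None,fx=3.1,fy=3.1,interpolation=cv2.INTER_CUBIC))
cv2.imwrite("pics/d2.png",cv2.resize(t[110:280,340:530],None,fx=3.5,fy=3.5,interpolation=cv2.INTER_CUBIC))
t=cv2.imread("pics/w2.png")
cv2.imwrite("pics/d3.png",cv2.resize(t[120:290,140:400],None,fx=3,fy=3,interpolation=cv2.INTER_CUBIC))
E
```

```text
(no output)
```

View pics/d1.png

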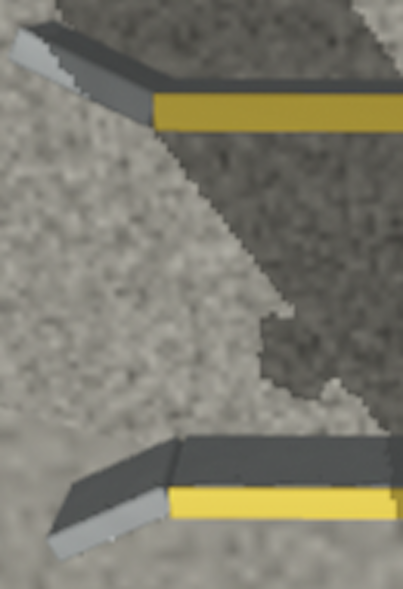

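View pics/d2.png

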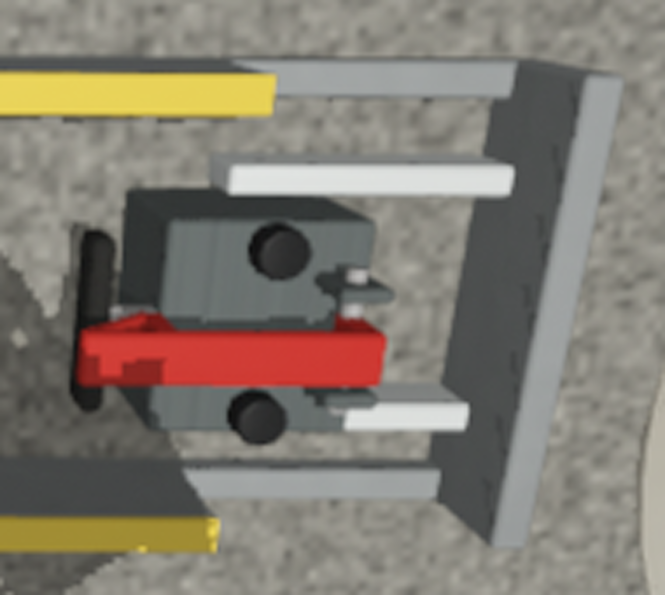

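View pics/d3.png

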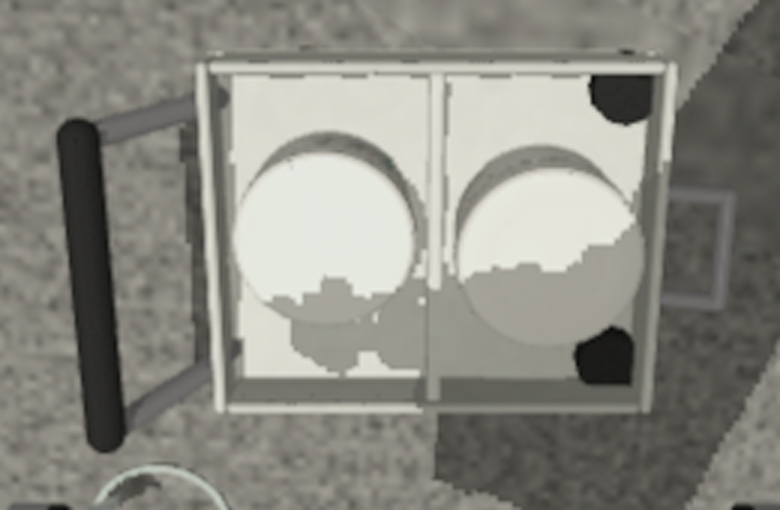

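```bash
python3 - <<'E'
from h import *
A=lambda x,y:(170+x/3.1-.34,100+y/3.1-.34)
B=lambda x,y:(340+x/3.5-.36,110+y/3.5-.36)
C=lambda x,y:(140+x/3-.33,120+y/3-.33)
r=[wray("w1",p,50) for p in(A(153,131),A(168,487),B(218,517),B(275,116))]
for x in r: print("rail",x)
m=(r[0]+r[1])/2; e=(r[2]+r[3])/2; v=e-m
print("mouth",m,"yaw",np.arctan2(v[1],v[0]),np.linalg.norm(v),"sep",np.linalg.norm(r[0]-r[1]),np.linalg.norm(r[2]-r[3]))
for i,j in((0,3),(1,2)):
    w=r[j]-r[i]; print(np.arctan2(w[1],w[0]))
pad=wray("w1",B(78,320),60); u=v/np.linalg.norm(v); print("pad x in dock", (pad-m)[:2]@u[:2])
cor=[wray("w2",p,64) for p in(C(676,63),C(197,62),C(217,411),C(650,411))]
for c in cor: print("corner",c)
print("ctr",np.mean(cor,0), [np.linalg.norm(cor[i]-cor[i-1]) for i in range(4)])
fx=(cor[0]+cor[3]-cor[1]-cor[2]); print("yaw",np.arctan2(fx[1],fx[0]))
b=[wray("w2",p,108) for p in(C(107,440),C(77,130))]; print("bar",b,np.mean(b,0)); d=b[0]-b[1]; print("yaw bar",np.arctan2(d[1],d[0])+np.pi/2)
s=[wray("w2",p,66) for p in(C(732,195),C(722,302))]; print("striker",np.mean(s,0))
E
```

```text
rail [466.53 169.94  50.  ]
rail [594.31 158.93  50.  ]
rail [611.69 358.95  50.  ]
rail [484.01 371.73  50.  ]
mouth [530.42 164.44  50.  ] yaw 1.484259236923769 201.65749275680395 sep 128.25974975906297 128.31968536383528
1.4843794863363666
1.4841379252656792
pad x in dock 147.74341993877937
corner [ 481.07 -184.65   64.  ]
corner [ 490.17 -332.07   64.  ]
corner [ 608.28 -324.59   64.  ]
corner [ 598.96 -176.59   64.  ]
ctr [ 544.62 -254.47   64.  ] [np.float64(118.17119457091017), np.float64(147.70625983286914), np.float64(118.34410282744673), np.float64(148.29060005065787)]
yaw 1.6330726010641428
bar [array([ 598.62, -351.22,  108.  ]), array([ 504.23, -357.52,  108.  ])] [ 551.42 -354.37  108.  ]
yaw bar 1.6374088554445356
striker [ 539.2  -160.09   66.  ]
```

```bash
python3 - <<'E'
from h import *
bot.command_gripper(0.55,30)
o=ori(0.066)
bot.reach([551.4,-354.4,170],o); s=bot.get_state(); print(s['clock'],s['position'],s['wrist_force'],s['grip_width'])
bot.line_to([551.4,-354.4,97],100); s=bot.get_state(); print(s['clock'],s['position'],s['wrist_force'])
bot.command_gripper(0.0,30); s=bot.get_state(); print(s['clock'],s['position'],s['wrist_force'],s['torque'],s['grip_width'])
wshot("w3"); cv2.imwrite("pics/s3.png",bot.read_camera("scene")); cv2.imwrite("pics/t3.png",bot.read_camera("top"))
E
```

```text
4.7083 [ 551.67 -353.68  170.27] [ 0.23  0.21 -0.19] 0.5554286061160623
5.5917 [ 551.94 -354.63   97.63] [-0.14  0.54  0.53]
6.0 [ 551.82 -354.62   97.62] [-0.25 -0.66  2.24] [ 0.06 -0.01 -0.08] 0.1305160201334432
6.0 [ 551.82 -354.62   97.62] [-0.05  1.57  0.05] [-0.25 -0.66  2.24]
```

View pics/w3.png

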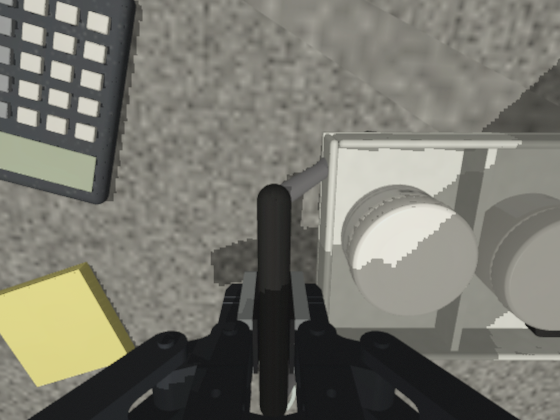

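View pics/s3.png

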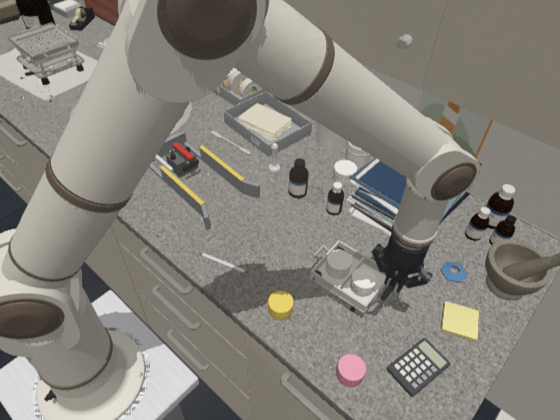

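```bash
python3 - <<'E'
import cv2
t=cv2.imread("pics/w3.png")
cv2.imwrite("pics/e3.png",cv2.resize(t[120:370,300:560],None,fx=3,fy=2.4,interpolation=cv2.INTER_CUBIC))
E
```

```text
(no output)
```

View pics/e3.png

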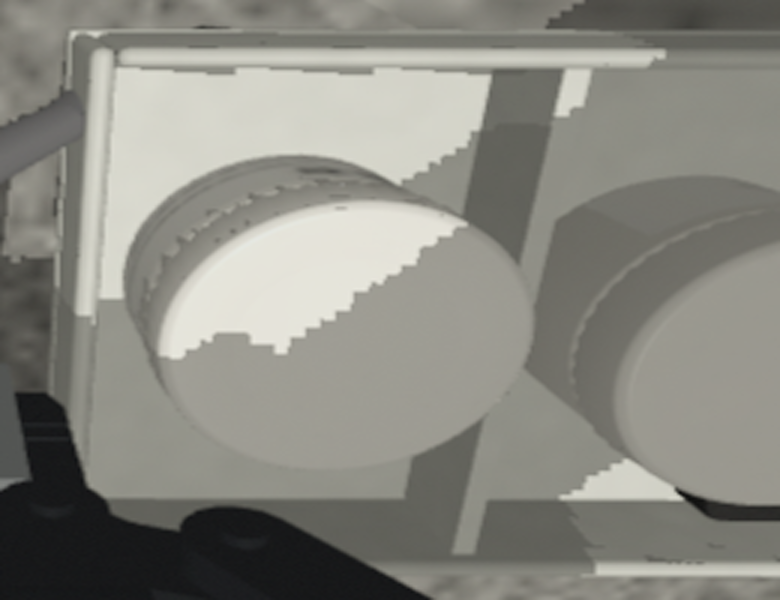

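```bash
python3 - <<'E'
from h import *
P=lambda x,y:(300+x/3-.33,120+y/2.4-.3)
h=R.from_rotvec(bot.get_state()['tcp_rot']).as_matrix(); tcp=bot.get_state()['position']
print("psi",np.arctan2(h[1,1],h[0,1])-np.pi/2, "tilt", h[:,0])
for p in((120,47),(650,48),(600,577),(770,578)):
    w=wray("w3",P(*p),64)-tcp; print(h.T@w)
w=wray("w3",(0,0),64)
# w2-based estimate
c=np.array([544.62,-254.47,97.6])-tcp; print(h.T@c)
E
```

```text
psi 0.06599995413995052 tilt [ 0. -0. -1.]
[ 33.51  29.86 -60.57]
[ 33.47 108.3  -60.5 ]
[ 33.57 124.58  58.97]
[ 33.56 155.71  59.23]
[ -0.07 100.41  -0.63]
```

```bash
cat >> h.py <<'E'
M=np.array([530.42,164.44]); YD=1.4843
u=np.array([np.cos(YD),np.sin(YD)]); n=np.array([-u[1],u[0]])
def target(x,y,phi,z=97.):
    th=YD+phi; hh=np.array([np.cos(th),np.sin(th)]); rr=np.array([hh[1],-hh[0]])
    p=M+x*u+y*n-100*hh+0.7*rr
    return [p[0],p[1],z],ori(th-np.pi/2)
def pose():
    s=bot.get_state(); h=R.from_rotvec(s['tcp_rot']).as_matrix(); th=np.arctan2(h[1,1],h[0,1]); hh=np.array([np.cos(th),np.sin(th)]); rr=np.array([hh[1],-hh[0]])
    c=s['position'][:2]+100*hh-0.7*rr-M
    f=s['wrist_force']; 
    print("t %.2f dock x %.1f y %.1f phi %.4f z %.2f | F fwd %.2f left %.2f up %.2f Tz %.2f grip %.3f"%(s['clock'],c@u,c@n,th-YD,s['position'][2],f[:2]@hh,-f[:2]@rr,f[2],s['torque'][2],s['grip_width']))
    return c@u,c@n,th-YD,f[:2]@hh
def go(x,y,phi,feed,z=97.):
    p,o=target(x,y,phi,z); bot.line_to(p,feed,o); return pose()
E
python3 - <<'E'
from h import *
x,y,p,_=pose()
for d in (25,50,75,100,150):
    go(x+d*np.cos(p),y+d*np.sin(p),p,50)
wshot("w4");cv2.imwrite("pics/s4.png",bot.read_camera("scene")); 
E
```

```text
t 6.15 dock x -416.5 y -50.3 phi 0.1525 z 97.59 | F fwd 0.58 left -0.19 up 3.91 Tz -0.05 grip 0.129
t 6.79 dock x -389.9 y -46.8 phi 0.1541 z 97.44 | F fwd 0.56 left 0.11 up 5.18 Tz 0.04 grip 0.124
t 7.44 dock x -365.1 y -43.0 phi 0.1541 z 97.42 | F fwd 1.19 left -0.73 up 5.15 Tz 0.01 grip 0.131
t 8.09 dock x -340.4 y -39.1 phi 0.1541 z 97.42 | F fwd 0.57 left -0.69 up 5.17 Tz 0.05 grip 0.131
t 8.74 dock x -315.7 y -35.2 phi 0.1542 z 97.43 | F fwd 0.12 left 0.82 up 6.24 Tz -0.00 grip 0.126
t 9.89 dock x -266.5 y -27.5 phi 0.1540 z 97.39 | F fwd 0.33 left 0.04 up 6.75 Tz -0.00 grip 0.131
9.8917 [ 542.26 -203.14   97.39] [-0.05  1.57  0.05] [-0.07  0.32  6.75]
```

View pics/w4.png

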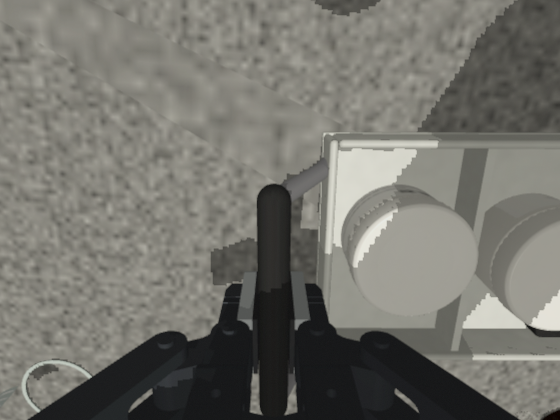

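View pics/s4.png

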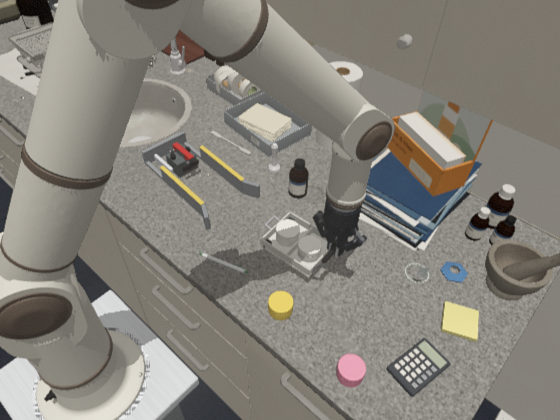

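```bash
python3 - <<'E'
from h import *
x,y,p,_=pose()
z=97.8
x,y,p,_=go(x+45*np.cos(p),y+45*np.sin(p),p,50,z)
bot.wait(0.15)
# smooth cubic to (-95,0,0)
for s in (0.25,.5,.75,1):
    k=s*s*(3-2*s); go(x+( -95-x)*s, y*(1-k) if False else y*(1-s), p*(1-k),45,z)
go(-85,0,0,40,z)
wshot("w5"); cv2.imwrite("pics/t5.png",bot.read_camera("top")); cv2.imwrite("pics/s5.png",bot.read_camera("scene"))
E
```

```text
t 9.99 dock x -266.5 y -27.6 phi 0.1539 z 97.42 | F fwd 0.21 left 0.76 up 5.58 Tz 0.04 grip 0.128
t 11.07 dock x -222.1 y -20.5 phi 0.1537 z 97.62 | F fwd -0.11 left -0.59 up 2.60 Tz -0.04 grip 0.125
t 12.09 dock x -190.2 y -15.2 phi 0.1299 z 97.72 | F fwd 0.40 left -1.01 up 1.31 Tz 0.02 grip 0.127
t 12.97 dock x -158.5 y -10.2 phi 0.0771 z 97.76 | F fwd 0.36 left -0.20 up 0.36 Tz 0.05 grip 0.128
t 13.86 dock x -126.7 y -5.1 phi 0.0243 z 97.77 | F fwd 0.17 left -0.08 up 0.87 Tz -0.04 grip 0.127
t 14.73 dock x -95.0 y 0.0 phi 0.0002 z 97.80 | F fwd -0.12 left -0.06 up 0.58 Tz -0.01 grip 0.128
t 15.13 dock x -84.4 y 0.1 phi 0.0010 z 97.77 | F fwd 0.68 left 0.38 up -0.37 Tz 0.02 grip 0.125
15.1333 [515.14 -19.28  97.77] [ 0.07  1.57 -0.07] [-0.32  0.71 -0.37]
```

View pics/w5.png

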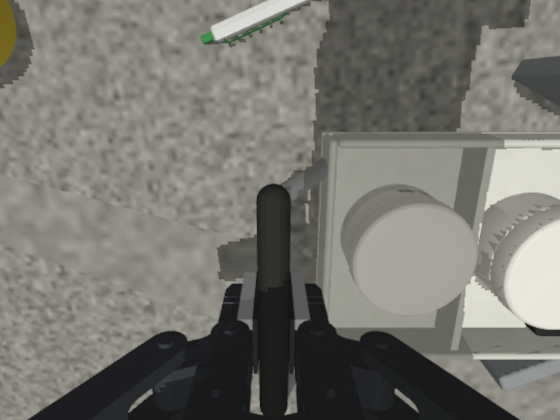

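View pics/t5.png

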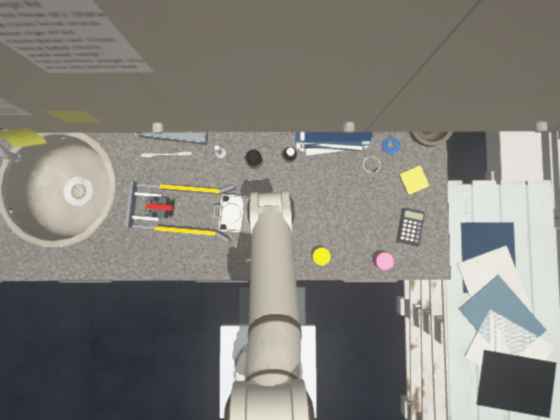

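View pics/s5.png

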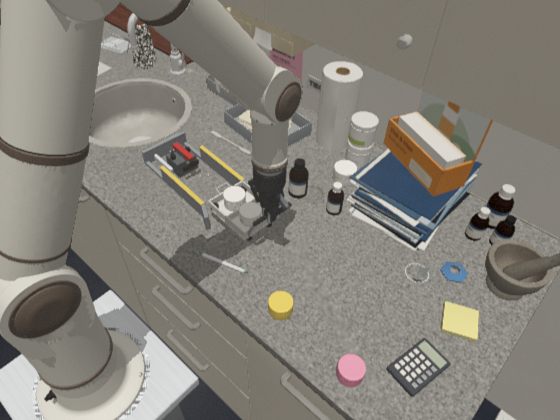

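```bash
python3 - <<'E'
import cv2
t=cv2.imread("pics/t5.png")
cv2.imwrite("pics/e5.png",cv2.resize(t[170:250,140:265],None,fx=6,fy=6,interpolation=cv2.INTER_CUBIC))
E
```

```text
(no output)
```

View pics/e5.png

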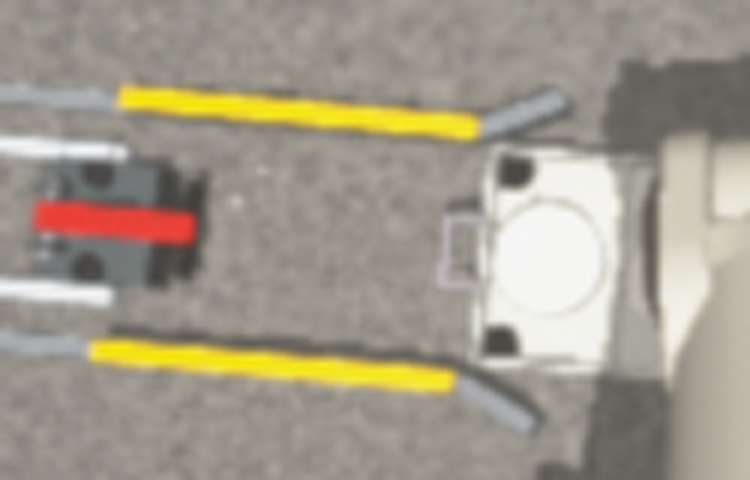

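```bash
python3 - <<'E'
from h import *
E=lambda x,y:(140+x/6-.42,170+y/6-.42)
r=[ray("top",E(*p),50)[:2] for p in((480,126),(455,380),(90,351),(120,97))]
m=(r[0]+r[1])/2; v=(r[2]+r[3])/2-m; a=np.arctan2(v[1],v[0]); U=v/np.linalg.norm(v); N=np.array([-U[1],U[0]]); print(m,a)
for nm,q,z in(("far",(492,148),64),("near",(474,368),64),("sF",(447,213),66),("sN",(440,285),66),("mid far",(612,158),64),("mid near",(596,376),64)):
    p=ray("top",E(*q),z)[:2]-m; print(nm,p@U,p@N)
E
```

```text
[527.81 161.86] 1.4887925672861209
far -10.294819904616084 -57.50718897699812
near -11.279836985603028 62.544980892364
sF 10.653328861068196 -20.062223885872484
sN 10.88623376747785 19.235072545547645
mid far -76.09043237975035 -57.26293102836706
mid near -77.638142721998 61.56876399772992
```

```bash
python3 - <<'E'
from h import *
z=97.7; yc=-0.6; cmdx=-85
s0=None
for xt in range(-72,42,12):
    p,o=target(xt,yc,0,z); bot.line_to(p,35,o); x,y,ph,f=pose()
    s=bot.get_state()['wrist_force']; lat=s[:2]@n
    if abs(lat)>4 or abs(f)>5: print("STOP",lat,f); break
wshot("w6"); cv2.imwrite("pics/t6.png",bot.read_camera("top")[170:250,140:265].repeat(6,0).repeat(6,1))
E
```

```text
t 15.81 dock x -71.4 y -0.6 phi 0.0008 z 97.73 | F fwd 0.72 left 0.59 up 0.86 Tz 0.07 grip 0.120
t 16.30 dock x -59.4 y -0.6 phi 0.0008 z 97.71 | F fwd 0.46 left 0.78 up 0.89 Tz 0.09 grip 0.128
t 16.79 dock x -47.4 y -0.6 phi 0.0008 z 97.69 | F fwd 0.34 left 1.33 up 0.62 Tz 0.05 grip 0.131
t 17.28 dock x -35.4 y -0.5 phi 0.0008 z 97.70 | F fwd 0.58 left 0.62 up 1.02 Tz 0.06 grip 0.124
t 17.77 dock x -23.4 y -0.5 phi 0.0008 z 97.70 | F fwd -0.27 left -0.00 up -0.29 Tz 0.11 grip 0.126
t 18.27 dock x -11.4 y -0.5 phi 0.0008 z 97.70 | F fwd -0.26 left 0.50 up 1.49 Tz 0.03 grip 0.128
t 18.76 dock x 0.6 y -0.5 phi 0.0008 z 97.70 | F fwd -0.02 left 0.14 up 1.20 Tz 0.05 grip 0.127
t 19.25 dock x 12.6 y -0.5 phi 0.0008 z 97.68 | F fwd -0.32 left 0.03 up 1.87 Tz 0.01 grip 0.125
t 19.74 dock x 24.6 y -0.5 phi 0.0007 z 97.70 | F fwd 0.26 left 0.52 up 0.98 Tz 0.05 grip 0.129
t 20.23 dock x 36.6 y -0.5 phi 0.0007 z 97.70 | F fwd 0.56 left 0.54 up 1.57 Tz 0.07 grip 0.122
20.2333 [526.25 101.14  97.7 ] [ 0.07  1.57 -0.07] [-0.49  0.61  1.57]
```

View pics/w6.png

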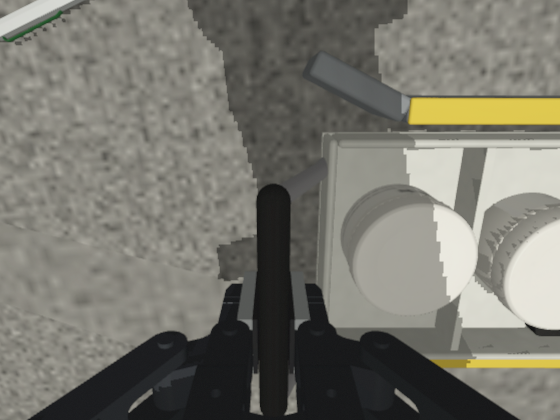

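View pics/t6.png

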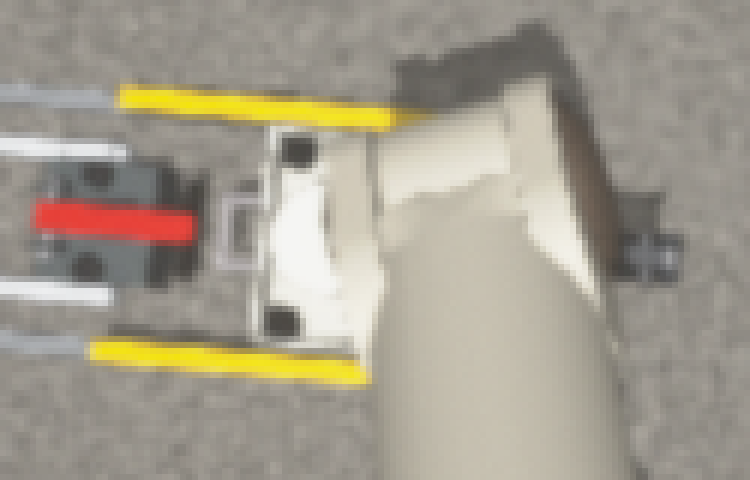

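```bash
cat >> h.py <<'E'
def favg(k=5):
    L=[];X=[]
    for _ in range(k):
        s=bot.get_state(); L.append(s['wrist_force']); X.append((s['position'][:2]-M)@u+100); bot.wait(0.03)
    f=np.mean(L,0); return np.mean(X),-f[:2]@u,f[:2]@n,f[2],bot.get_state()['clock']
E
python3 - <<'E'
from h import *
z=97.7; yc=-0.6; xt=36
base=favg(6); print(np.array(base))
while xt<66:
    xt+=3; p,o=target(xt,yc,0,z); bot.line_to(p,25,o); r=favg(4); print(xt,np.array(r))
    if r[1]-base[1]>2.5 or abs(r[2]-base[2])>3.5: print("touch"); break
E
```

```text
[35.97 -0.18  0.32  1.53 20.53]
39 [39.26 -0.27  0.    1.22 20.93]
42 [42.3  -0.57  0.08  0.89 21.33]
45 [45.27 -0.29  0.46  1.61 21.73]
48 [48.29 -0.07  0.41  1.28 22.13]
51 [51.28 -0.5   0.4   1.48 22.53]
54 [54.29 -0.88  0.04  1.21 22.93]
57 [57.29 -0.05  0.57  1.13 23.33]
60 [60.31 -0.09  0.37  1.23 23.73]
63 [63.    0.42  1.04  1.36 24.13]
66 [66.08  0.85  0.46  2.53 24.53]
```

```bash
python3 - <<'E'
from h import *
z=97.7; yc=-0.6; xt=66.
while xt<95:
    xt+=1; p,o=target(xt,yc,0,z); bot.line_to(p,15,o); r=favg(4); print(xt,np.array(r))
    if r[1]>9.3 or abs(r[2])>5 or r[4]>42: print("stop"); break
E
```

```text
67.0 [66.89  2.07  0.65  2.34 24.92]
68.0 [68.    1.85  0.38  2.81 25.3 ]
69.0 [69.08  2.21  0.16  2.14 25.68]
70.0 [70.13  2.29  0.27  2.66 26.07]
71.0 [71.61 -0.11  0.67  2.01 26.45]
72.0 [72.38  0.09  0.48  1.65 26.83]
73.0 [73.11  0.18  0.01  1.88 27.22]
74.0 [74.12  0.3   0.59  2.32 27.6 ]
75.0 [75.14 -0.03  0.36  1.88 27.98]
76.0 [75.8   1.27  1.    2.58 28.37]
77.0 [76.69  2.28  0.94  3.12 28.75]
78.0 [77.8   3.07  0.72  2.98 29.13]
79.0 [78.89  3.83  0.81  4.   29.52]
80.0 [79.94  4.48  0.61  3.69 29.9 ]
81.0 [80.79  5.    0.87  3.81 30.28]
82.0 [81.4   5.64  0.81  4.63 30.67]
83.0 [82.09  6.45  1.34  4.66 31.05]
84.0 [82.8   7.31  1.38  5.11 31.43]
85.0 [83.47  7.86  1.2   5.84 31.82]
86.0 [84.16  8.65  1.79  5.54 32.2 ]
87.0 [84.88  8.67  1.52  6.62 32.58]
88.0 [85.57  9.65  1.59  6.21 32.97]
stop
```

```bash
python3 - <<'E'
from h import *
im=bot.read_camera("scene"); cv2.imwrite("pics/s7.png",cv2.resize(im[120:230,130:270],None,fx=5.5,fy=5.5,interpolation=cv2.INTER_CUBIC))
for xt in (86.,84,82,80,79):
    p,o=target(xt,-.6,0,97.7); bot.line_to(p,15,o); r=favg(4); print(xt,np.array(r))
    if r[1]<-3: break
im=bot.read_camera("scene"); cv2.imwrite("pics/s8.png",cv2.resize(im[120:230,130:270],None,fx=5.5,fy=5.5,interpolation=cv2.INTER_CUBIC))
E
```

```text
86.0 [83.98  8.48  1.44  6.53 33.43]
84 [82.62  7.31  1.57  5.1  33.85]
82 [81.28  5.64  0.97  4.85 34.27]
80 [80.56  2.55  0.97  2.86 34.68]
79 [80.39 -2.97  0.91  1.09 35.07]
```

View pics/s8.png

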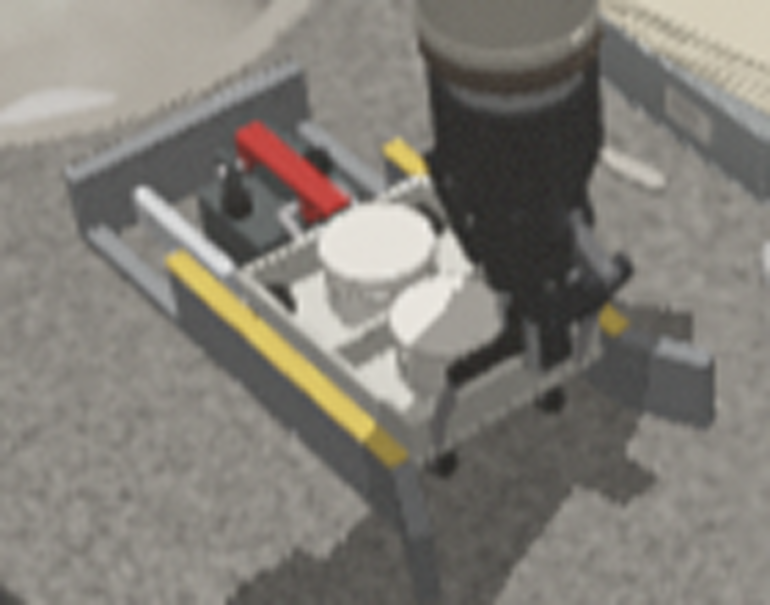

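```bash
python3 - <<'E'
from h import *
p,o=target(79.6,-.6,0,97.7); bot.line_to(p,15,o); print(np.array(favg(4)))
bot.command_gripper(0.5); print(np.array(favg(4)))
s=bot.get_state()['position']
bot.line_to([s[0],s[1],180],80); bot.line_to([s[0],s[1],300],150); print(np.array(favg(4)))
wshot("w9"); 
bot.line_to([s[0]-40,s[1]-150,300],250)
im=bot.read_camera("scene"); cv2.imwrite("pics/s9.png",cv2.resize(im[120:230,130:270],None,fx=5.5,fy=5.5,interpolation=cv2.INTER_CUBIC))
cv2.imwrite("pics/s9f.png",im)
cv2.imwrite("pics/t9.png",cv2.resize(bot.read_camera("top")[170:250,120:245],None,fx=6,fy=6,interpolation=cv2.INTER_CUBIC))
print(bot.get_state()['clock'])
E
```

```text
[80.3  -4.59  1.34  0.68 35.5 ]
[78.99 -0.    0.13 -0.17 36.04]
[78.99  0.12  0.05 -0.2  38.3 ]
38.3 [529.26 143.45 298.67] [ 0.07  1.57 -0.07] [-0.32  0.01 -0.07]
39.225
```

View pics/s9.png

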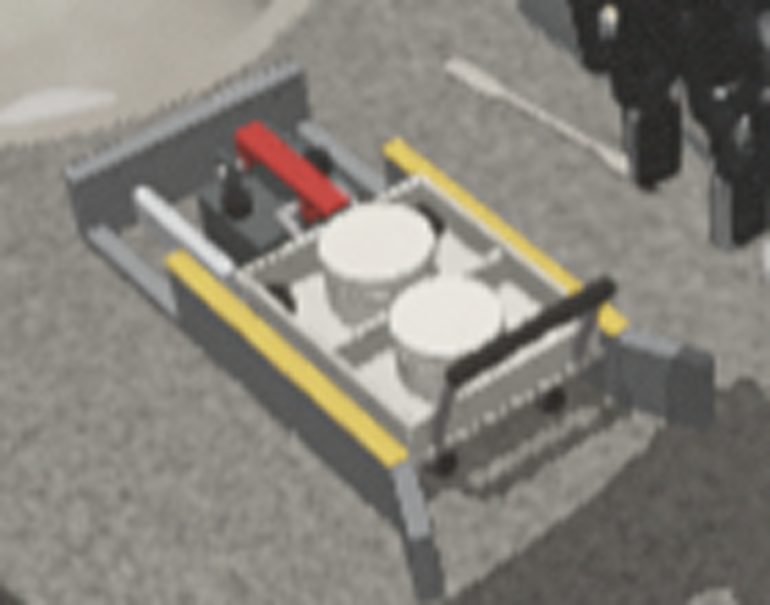

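View pics/w9.png

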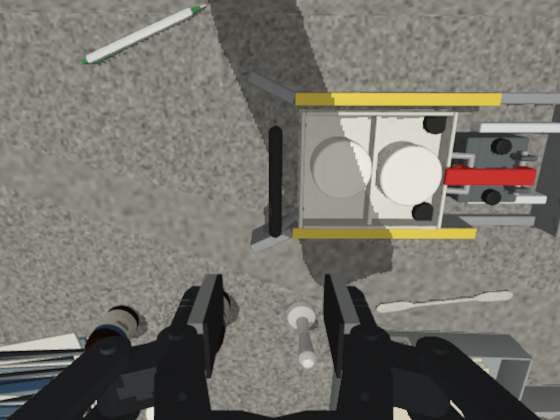

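View pics/t9.png

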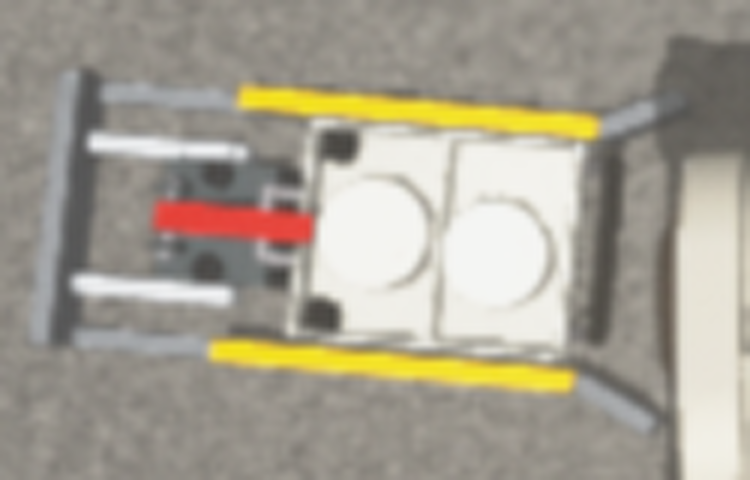

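View pics/s9f.png

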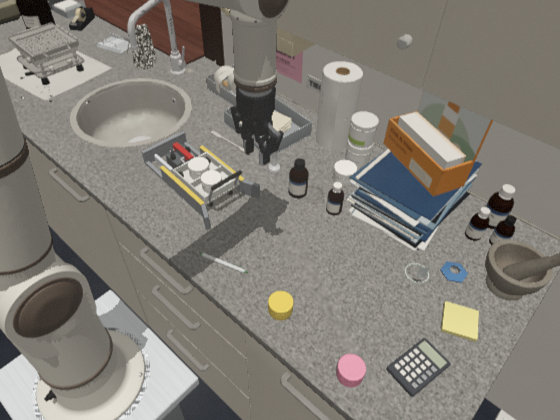

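```bash
python3 - <<'E'
from h import *
bot.wait(0.3); bot.sign_off(); print(bot.get_state()['clock'])
E
```

```text
the job is handed in; nothing more can be done
the job is handed in; nothing more can be done
```

The caddy is docked and latched, and the job was handed in just under 40 s into the 58 s allowed; no verdict is reported.

**What I did:**
- I gripped the push bar and rolled the caddy straight ahead for about 195 mm so the castors could trail. That ended with its origin about 220 mm before the mouth.
- I then steered it onto the dock's centre line and eased it in, reading the wrist force after each step.
- The hook rode over the striker at about 2 N. The pad touched with the origin at about x 75 mm in the dock, and I pressed on to 9.7 N.

**Last checks:**
- **Latch:** pulling back with up to 4.6 N, the caddy stayed at about x 80 mm, so the hook is holding it.
- **Force on the dock:** the wrist never read more than 9.7 N along the push, against the 20 N limit.
- **Final pictures:** these show the hook over the striker rod, the caddy between the rails with the push bar at the back, and both jars standing. The bottles, beaker and tamper look undisturbed, and the gripper is clear.

**What was not confirmed:**
- **Castor angles:** I did not see the castors directly. I relied on the straight roll being well over the 50 mm they need to swing round.
- **Sideways position:** at the dock mouth the tray corners suggested an offset of about 2 mm and the striker about 0. I shifted 0.6 mm as a compromise, and it went in with no rail contact felt.

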